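# Stop the humidor chest from rocking

## Robot

A 6-joint arm with a two-finger parallel gripper is mounted at the origin on the work surface. World frame = base frame: x ahead of the robot, y to its left, z up, the work surface at z = 0. Lengths are in mm, angles in rad, forces in N, time in s.
With the tool pointing down it reaches from about 400 to 925 mm from the base axis. Payload 12.5 kg.
Tool frame: the origin (TCP) lies on the mounting face of the last link; the fingertips stand 190 mm ahead of it and the grasp point (between the pads) lies 171 mm ahead of it (env.tcp_to_tips is the distance from the TCP to the fingertips, in mm); x points along the fingers, y is the direction in which the jaws open and shut, and the axes are right-handed (so a half turn about x gives the same grasp; the last joint's range is limited). The gripper opens to 95 mm and grips with 3 to 60 N. Pads are 20 mm wide; open, the fingers measure 119 mm over their backs; the gripper's body (75 mm by 180 mm) begins 59 mm behind the grasp point.
Start: joints at [1.242, 0.491, 1.559, -0, 1.092, -0.106], TCP at [138.076, 609.557, 404.761] pointing down, gripper open.
Joint ranges: [-3.1, 3.1], [-0.84, 2.19], [0.05, 2.79], [-1.13, 4.28], [0.06, 2.93], [-2.69, 2.69]. Speed limits (rad/s): [2.22, 2.22, 2.79, 3.14, 3.14, 3.14].

## Interface

Orientations are given as [roll, pitch, yaw] about the fixed x, y, z axes, in that order (R = Rz(yaw) Ry(pitch) Rx(roll)).
In Python, from cell import monitor, cams, job, env gives the robot as it stands. The module is installed in compiled form; this text tells all that it offers.
- The arm moves only by the tool apply_moves, never from a script. Its argument "series" is a list of rows, each a list of 3 entries, a list of its own where there are three numbers: the closure, from -1 (fully open) to 1 (shut), so that 0 is half open, then the shift along the tool's x, y, z in cm, then the turn about the tool's x in rad. A call has 1 to 20 rows; each row is the pose to reach, as a shift and turn from the pose commanded when the call began, along the tool's axes at that moment; what a row does not reach only later rows make up. A row lasts 1/8 s, in which the tool goes at most 62.5 mm and 10.7 degrees, less where a joint would pass 70% of its speed; a pose out of reach is approached as far as the arm can. A call with a gripper value outside its range is refused whole. The fingers move at their own pace and stop on an object; the grip force is fixed at half the most. Time passes only in rows, so rows that repeat a pose let the fingers close. It gives the time, the measured TCP pose, the force and the opening at its end, in the units of the state.
- monitor.state(): the state, without advancing time (a new reading comes with each control period).
- cams.read_camera(name): name is "scene" or "top"; returns a dict with "image" (400x640x3 uint8, red, green, blue), "fx", "fy", "cx", "cy" (pixels), "k1" (the pictures are not rectified: a ray, as slopes to the right and down, at radius r is drawn at 1 + k1 r^2 times it, then the intrinsics apply), "position" and "orientation" of the camera in the world. Camera axes: x right, y down, z forward; pixel columns grow to the right and rows downward; lengths in mm; the calibration is good to about 2 mm. A picture is of the moment at which its call begins. There is no depth.
- job.job_done(): hands the job in, once; it reports no verdict.
The state is a dict: "t": time; "joints": joint angles; "qvel": joint speeds; "tau": joint torques, N m; "eef_pos": TCP position; "tcp_rot": TCP orientation; "ft_force": force on the tool from outside, world axes, zero at the start; "moment": the same for the moment, N m; "opening": opening from 0.0 (shut) to 1.0 (fully open).
Only numpy, scipy, OpenCV 4.12 (cv2) and the standard library are available. Lean on these libraries where they do the work, as an engineer would, in place of code of your own. Each camera call takes 0.05 s, during which the arm holds its last target. There are 200 camera calls.

## Task

The cigar chest rocks because its steel screw foot is too short. Touching only, picking nothing up: press down on the brass button above that foot until you feel the corner rock right down, let it come back, then push the orange wedge by its thick end under the foot until it is just snug, without shoving the chest along, jacking it up or disturbing the jar, ring, tube and red box standing about. Then press the brass button again, firmly (about 10 N), so the corner no longer gives, and finish while still holding that press.

Things in the scene. Friction and masses are not known exactly. Their poses are not given: they have to be found in the camera images.
- chest: loose wooden cigar chest, 1.8 to 2.6 kg, body 200 (x) by 300 (y) mm, lid 206 by 306 mm, its flat top 100 mm up; body underside 30 mm up. Origin: middle of the footprint at bench height, z up. Round feet at x = +-80, y = +-120 mm: three dark wooden ones (28 mm across) stand on the bench; the one at x = -80, y = -120 mm is a steel screw foot, too short. Left alone it stands level on three feet
- button: polished, slippery brass button, 40 mm across, fixed on the lid straight above the steel foot, standing 4 mm proud of the lid. Origin: centre of its flat top, 104 mm above the bench. With no wedge in, 3 to 5 N straight down rocks the corner down (it slips outwards by as much as it sinks) until the steel foot meets the bench; it comes back when released
- short_foot (a point): point at bench height straight below the middle of the steel screw foot (24 mm across, flat underside); the foot hangs 7 to 13 mm clear of the bench, a gap that differs every time and is not given
- wedge: loose orange wedge, 0.1 to 0.16 kg, lying flat: 150 mm long, 50 wide, 3 thick at the tip edge, rising evenly to 26 at the upright heel. Origin: middle of the tip edge at bench height; x points from heel to tip (heel at x = -150 mm), z up. It starts pointing roughly along the chest's +y, tip 30 to 80 mm short of the foot. Slides under 2 N till it meets the foot; over about 8 N it shoves the chest
- glue_jar: glass jar with white cap, 48 mm across, 60 mm high, loose bystander beside the chest; origin under its centre
- ring_gauge: brass ring, 48 mm across, 14 mm high, loose bystander beside the wedge's way; origin under its centre
- cigar_tube: upright aluminium tube, 26 mm across, 110 mm high, loose bystander beside the wedge's way; origin under its centre
- band_box: small red box, 90 by 70 by 45 mm, loose bystander in front of the chest; origin under its centre
Mind the look-alikes: they are no part of the job. What is meant by the wedge is not blue or purple, and is the larger of those in its own colour.

How it is judged (in metres and radians):
On the way, in this order (a step that is already met when the one before it is completed fails the run):
1. the corner has been pressed down by the fingers and felt to rock (angle between chest's own z axis and vertical above 0.03 rad and contact force between the fingers and chest above 0.5 N), for 0.05 s.
2. the chest stands level again and the wedge is under the steel foot (x of short_foot in the frame of wedge between -0.075 and 0 m and y of short_foot in the frame of wedge between -0.02 and 0.02 m and angle between chest's own z axis and vertical below 0.02 rad), for 0.1 s.
At the end, for the whole second after the job is handed in: steel foot over the wedge (within 20 mm of its centre line, up to 75 mm from the tip); fingers press the brass button from above with over 6 N, chest within 0.015 rad of level and 30 mm of its start; chest and wedge at rest, wedge flat and not touched (x of short_foot in the frame of wedge between -0.075 and 0 m and y of short_foot in the frame of wedge between -0.02 and 0.02 m and angle between chest's own z axis and vertical below 0.015 rad and contact force between the fingers and button above 6 N and z of the grasp point in the frame of chest above 0.105 m and contact force between the fingers and wedge below 0.2 N and linear speed of each of chest, wedge below 0.01 m/s and distance of chest from where it was at the start of the episode below 0.03 m and height (world z) of wedge below 0.006 m); the arm keeps its last pose, push and grip.
It fails at once if the wedge is lifted or tipped up (height (world z) of wedge above 0.012 m or angle between wedge's own z axis and vertical above 0.12 rad).
It fails at once if the chest is lifted or jacked up (height (world z) of chest above 0.012 m).
It fails at once if the chest is shoved more than 30 mm (distance of chest from where it was at the start of the episode above 0.03 m).
It fails at once if a bystander is moved more than 30 mm (distance of any of glue_jar, ring_gauge, cigar_tube, band_box from where it was at the start of the episode above 0.03 m).
It also fails if it takes over 64 s, if anything falls off the work surface, if the arm or the gripper's body presses on something with over 40 N, if the wrist force passes 120 N, or if a joint passes its speed limit or range.

## Working session

There is one attempt and no reset: what is moved stays moved. The work goes in short steps, Python scripts to look and compute and a tool call to move; the robot and the scene stay as the last step left them, time stands still between calls to the robot, and variables do not carry over. Pictures are saved under pics/ and viewed, about 8 in all and at most 12, crops included, and the job is handed in when it is done.

Besides the shell and the picture viewer there is one more tool, called after ">>>" as a command line: name --argument value ..., lists and objects as JSON in quotes. apply_moves: Moves the arm, as the interface text tells. Its arguments: {"type":"object","properties":{"series":{"type":"array"}},"required":["series"]}

```bash
mkdir -p pics; cat > h.py <<'E'
import numpy as np, cv2
from scipy.spatial.transform import Rotation as R
from cell import monitor, cams, job, env
def grab(n,name):
    d=cams.read_camera(n); cv2.imwrite(f'pics/{name}.png',d['image'][:,:,::-1]); return d
def rot(o):
    o=np.array(o,float)
    return o if o.shape==(3,3) else (R.from_euler('xyz',o).as_matrix() if o.size==3 else R.from_quat(o).as_matrix())
def ray(d,u,v):
    K=np.array([[d['fx'],0,d['cx']],[0,d['fy'],d['cy']],[0,0,1.]])
    p=cv2.undistortPoints(np.array([[[u,v]]],float),K,np.array([d['k1'],0,0,0.]))[0,0] if 0 else None
    x=np.array([(u-d['cx'])/d['fx'],(v-d['cy'])/d['fy']]); s=x.copy()
    for _ in range(20): s=x/(1+d['k1']*(s@s))
    return np.array(d['position'],float), rot(d['orientation'])@np.array([s[0],s[1],1])
def onz(d,u,v,z):
    o,r=ray(d,u,v); return o+r*(z-o[2])/r[2]
E
python3 - <<'E'
from h import *
for n in('scene','top'):
    d=grab(n,n+'0'); print(n,{k:v for k,v in d.items() if k!='image'})
print(monitor.state())
E
```

```text
scene {'fx': 383.64503157860213, 'fy': 383.64503157860213, 'cx': 314.82422254370925, 'cy': 197.34298851210343, 'k1': -0.09568025376682089, 'position': array([1139.05857042,  491.88437291,  596.36238509]), 'orientation': array([-2.13477125, -0.01716564,  2.1901224 ])}
top {'fx': 489.13021658795594, 'fy': 489.13021658795594, 'cx': 308.5456755773227, 'cy': 199.31704854950542, 'k1': 0.027079448339561878, 'position': array([ 304.87529818,   41.71415124, 1209.91112869]), 'orientation': array([-2.9602308 , -0.01541853, -1.58437422])}
{'t': 0.1, 'joints': array([ 1.24239166e+00,  4.91470128e-01,  1.55939942e+00, -2.41186730e-05,
        1.09170629e+00, -1.05605434e-01]), 'qvel': array([ 2.81105896e-04, -7.00137653e-04, -1.36722717e-03, -1.42431807e-03,
       -5.98204136e-05, -9.42304378e-04]), 'tau': array([ 2.46922027e-03, -6.13629699e+01, -2.58609813e+01,  6.93759928e-02,
        4.70015989e-02,  1.26232571e-07]), 'eef_pos': array([138.07128013, 609.52062832, 404.23444995]), 'tcp_rot': array([-1.65464686,  1.56981292, -1.87743496]), 'ft_force': array([-0.24927738, -0.20882559,  0.45760726]), 'moment': array([ 0.02264203, -0.00189051,  0.00099959]), 'opening': 0.9967301674212398}
```

View pics/scene0.png

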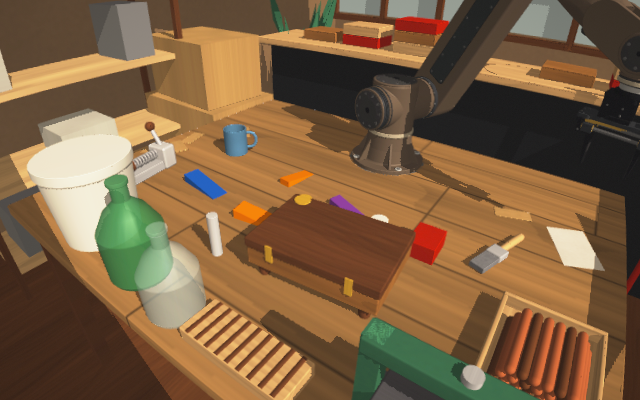

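View pics/top0.png

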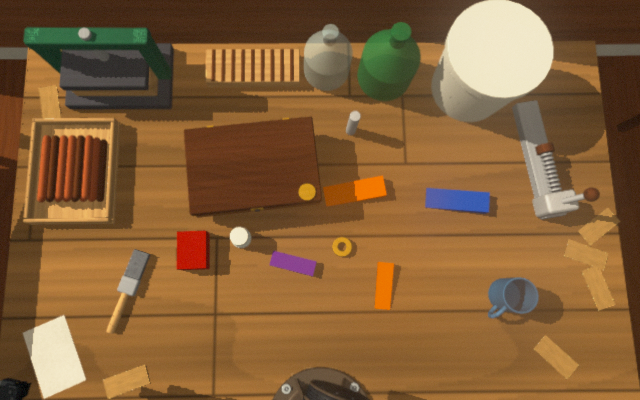

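```bash
python3 - <<'E'
from h import *
d=cams.read_camera('top'); im=d['image']
hsv=cv2.cvtColor(im,cv2.COLOR_RGB2HSV)
m=((hsv[:,:,0]>=8)&(hsv[:,:,0]<=17)&(hsv[:,:,1]>215)&(hsv[:,:,2]>90)).astype(np.uint8)
cs,_=cv2.findContours(m,cv2.RETR_EXTERNAL,cv2.CHAIN_APPROX_NONE)
for c in cs:
    if cv2.contourArea(c)<80: continue
    r=cv2.minAreaRect(c); b=cv2.boxPoints(r)
    print('orange',np.round(r[0]),cv2.contourArea(c)); print(np.c_[b,[onz(d,*p,13)[:2] for p in b]].round(1))
m=((hsv[:,:,0]>=18)&(hsv[:,:,0]<=26)&(hsv[:,:,1]>180)&(hsv[:,:,2]>110)).astype(np.uint8)
cs,_=cv2.findContours(m,cv2.RETR_EXTERNAL,cv2.CHAIN_APPROX_NONE)
for c in cs:
    if cv2.contourArea(c)<60: continue
    (u,v),r=cv2.minEnclosingCircle(c); print('brass',u,v,r,onz(d,u,v,104),onz(d,u,v,14))
for n,p,z in [('lid c',(185,129),103),('lid',(311,117),103),('lid',(320,203),103),('lid',(191,215),103),('tube top',(355,116),110),('jar',(240,236),60),('box',(194,251),45)]: print(n,onz(d,*p,z).round(1))
c=cv2.resize(im[110:270,170:410],None,fx=3.3,fy=3.3,interpolation=cv2.INTER_CUBIC); cv2.imwrite('pics/crop1.png',c[:,:,::-1])
E
```

```text
orange [384. 285.] 704.5
[[ 373.8  308.2  257.7 -132.3]
 [ 377.1  261.5  368.4 -144.5]
 [ 393.6  262.7  365.1 -184.6]
 [ 390.3  309.4  254.5 -171.6]]
orange [354. 191.] 1163.0
[[ 322.4  185.9  557.8  -14.7]
 [ 382.8  174.9  584.4 -167.4]
 [ 386.6  195.7  531.2 -174.6]
 [ 326.1  206.7  505.   -23.1]]
brass 341.9285583496094 246.10714721679688 10.107494354248047 [399.09613557 -52.10976768 104.        ] [406.76390845 -59.745239    14.        ]
brass 306.7037048339844 191.48147583007812 8.65955924987793 [525.85830063  25.90671746 104.        ] [543.84208766  24.62029488  14.        ]
lid c [678.6 309.8 103. ]
lid [706.1  13.4 103. ]
lid [498.7  -4.3 103. ]
lid [474.2 289.9 103. ]
tube top [705.2 -90.4 110. ]
jar [429.6 183.5  60. ]
box [397.  293.2  45. ]
```

View pics/crop1.png

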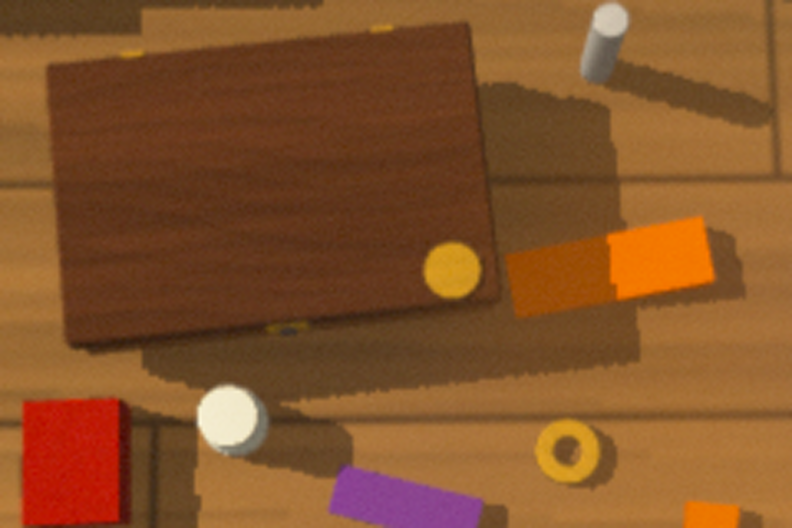

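```bash
cat >> h.py <<'E'
def plan(tcp, yjaw=None):
    s=monitor.state(); M=rot(s['tcp_rot']); dl=M.T@(np.array(tcp)-s['eef_pos'])/10
    print('tool axes\n',M.round(3),'\nshift cm',dl.round(2))
    if yjaw is not None:
        for sg in (1,-1):
            t=M.T@(sg*np.array([np.cos(yjaw),np.sin(yjaw),0])); print('turn',np.arctan2(t[2],t[1]).round(3))
E
python3 - <<'E'
from h import *
d=cams.read_camera('top')
P=lambda x,y,z:onz(d,170+x/3.3,110+y/3.3,z)[:2]
t=(P(507,255,3)+P(520,318,3))/2; h=(P(701,217,26)+P(715,282,26))/2
a=np.arctan2(*(t-h)[::-1]); f=np.array([525.9,25.9])
u=np.array([np.cos(a),np.sin(a)]); n=np.array([-u[1],u[0]])
print('tip',t,'heel',h,'len',np.linalg.norm(t-h),'deg',np.degrees(a),'foot ahead',(f-t)@u,'side',(f-t)@n)
plan([525.9,25.9,324],a-np.pi/2)
E
```

```text
tip [531.95589999 -22.83803861] heel [ 554.34298597 -168.29401401] len 147.16868687552372 deg 98.74971914172949 foot ahead 49.0920524780459 side -1.4285363667063313
tool axes
 [[-0.     0.221  0.975]
 [-0.001  0.975 -0.221]
 [-1.    -0.001 -0.   ]] 
shift cm [  8.07 -48.35  50.72]
turn 1.195
turn -1.946
```

>>> apply_moves --series '[[1,[0,-8.1,8.5],0.17],[1,[0,-12.1,12.7],0.3],[1,[0,-16.1,16.9],0.4],[1,[0,-20.2,21.1],0.5],[1,[0,-24.2,25.3],0.6],[1,[0,-28.2,29.6],0.7],[1,[0,-32.2,33.8],0.8],[1,[0,-36.3,38],0.9],[1,[0,-40.3,42.3],1.0],[1,[0,-44.3,46.5],1.1],[1,[0,-48.3,50.7],1.195],[1,[4,-48.3,50.7],1.195],[1,[7,-48.3,50.7],1.195],[1,[7,-48.3,50.7],1.195],[1,[7,-48.3,50.7],1.195]]'

```text
t: 2.08
eef_pos: [526.0, 26.7, 335.7]
tcp_rot: [1.444, 1.57, 0.026]
ft_force: [1.2, 0.3, 1.0]
opening: 0.007
```

>>> apply_moves --series '[[1,[2.5,0,0],0],[1,[3.8,0,0],0],[1,[4.0,0,0],0],[1,[4.0,0,0],0]]'

```text
t: 2.58
eef_pos: [526.0, 26.6, 295.4]
tcp_rot: [1.46, 1.57, 0.042]
ft_force: [-0.2, -0.1, -0.1]
opening: 0.003
```

```bash
python3 - <<'E'
from h import *
d=cams.read_camera('scene'); im=d['image']
print(monitor.state()['ft_force'],monitor.state()['eef_pos'])
cv2.imwrite('pics/crop2.png',cv2.resize(im[130:290,210:420],None,fx=3.7,fy=3.7,interpolation=cv2.INTER_CUBIC)[:,:,::-1])
E
```

```text
[ 0.02864556 -0.19538734  0.60171889] [525.99081951  26.52632697 295.44208273]
```

View pics/crop2.png

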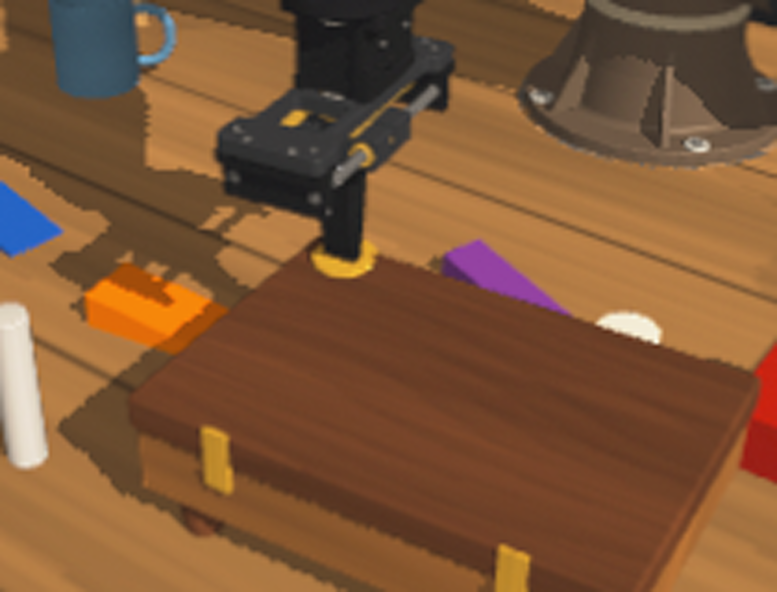

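The shut fingers stand centred over the brass button (crop 343,258), just above it. Pressing down now.

>>> apply_moves --series '[[1,[0.2,0,0],0],[1,[0.3,0,0],0],[1,[0.4,0,0],0],[1,[0.5,0,0],0],[1,[0.6,0,0],0],[1,[0.7,0,0],0],[1,[0.7,0,0],0]]'

```text
t: 3.5
eef_pos: [525.9, 26.5, 287.6]
tcp_rot: [2.917, 1.571, 1.499]
ft_force: [-0.8, -0.4, 2.7]
opening: 0.005
```

>>> apply_moves --series '[[1,[0.1,0,0],0],[1,[0.2,0,0],0],[1,[0.2,0,0],0]]'

```text
t: 3.88
eef_pos: [525.8, 26.5, 285.7]
tcp_rot: [2.696, 1.571, 1.278]
ft_force: [-0.2, -0.5, 2.3]
opening: 0.002
```

>>> apply_moves --series '[[1,[0.1,0,0],0],[1,[0.2,0,0],0],[1,[0.2,0,0],0]]'

```text
t: 4.25
eef_pos: [525.7, 26.4, 285.0]
tcp_rot: [1.239, 1.57, -0.178]
ft_force: [-6.7, -2.2, 21.4]
opening: 0.006
```

>>> apply_moves --series '[[1,[-0.5,0,0],0],[1,[-1,0,0],0],[1,[-2.5,0,0],0],[1,[-4,0,0],0]]'

```text
t: 4.75
eef_pos: [525.8, 26.5, 324.7]
tcp_rot: [-2.293, 1.571, 2.572]
ft_force: [0.1, 0.0, 0.5]
opening: 0.004
```

```bash
python3 - <<'E'
from h import *
print(monitor.state()['ft_force'],monitor.state()['eef_pos'])
plan([559,-199,198],np.radians(98.75-90))
d=grab('top','x'); im=d['image']
hsv=cv2.cvtColor(im,cv2.COLOR_RGB2HSV)
# wedge
m=((hsv[:,:,0]>=6)&(hsv[:,:,0]<=17)&(hsv[:,:,1]>215)&(hsv[:,:,2]>80)).astype(np.uint8); m[230:]=0
print(cv2.boundingRect(m))
E
```

```text
[0.13374492 0.02803784 0.46060973] [525.84653609  26.51217638 324.67923202]
tool axes
 [[-0.     0.988  0.153]
 [ 0.     0.153 -0.988]
 [-1.    -0.    -0.   ]] 
shift cm [12.67 -0.16 22.79]
turn 0.0
turn -3.141
(21, 97, 365, 106)
```

>>> apply_moves --series '[[1,[0,-0.1,6],0],[1,[0,-0.1,12],0],[1,[0,-0.1,18],0],[1,[0,-0.1,23],0],[1,[5,-0.1,23],0],[1,[10,-0.1,23],0],[1,[12.6,-0.1,23],0],[1,[12.6,-0.1,23],0]]'

```text
t: 5.8
eef_pos: [559.7, -201.0, 196.4]
tcp_rot: [-2.206, 1.568, 2.66]
ft_force: [-0.3, -0.6, 0.5]
opening: 0.002
```

```bash
python3 - <<'E'
from h import *
d=cams.read_camera('top'); im=d['image']
print(monitor.state()['ft_force'],monitor.state()['eef_pos'])
cv2.imwrite('pics/crop3.png',cv2.resize(im[110:270,250:450],None,fx=3.7,fy=3.7,interpolation=cv2.INTER_CUBIC)[:,:,::-1])
E
```

```text
[ 0.47283239 -0.47152965 -0.53840928] [ 560.00437167 -201.05761826  197.81457934]
```

View pics/crop3.png

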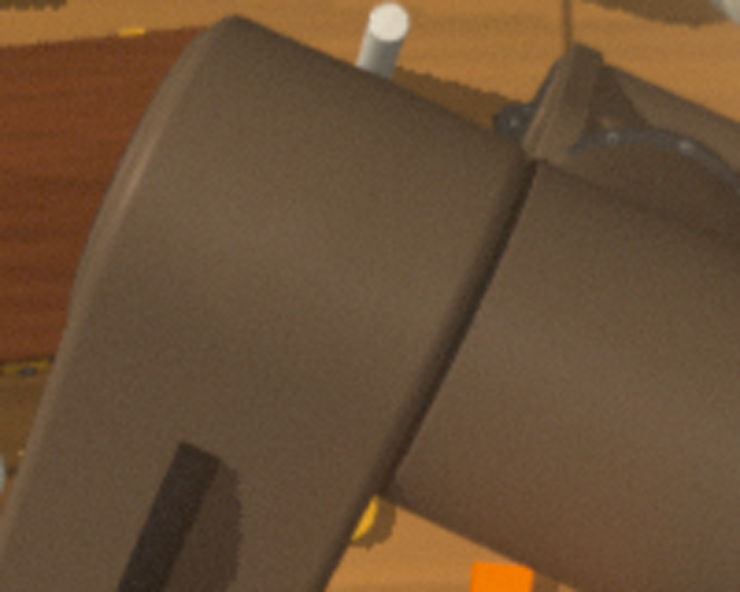

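>>> apply_moves --series '[[1,[0,0,-0.6],0],[1,[0,0,-1.2],0],[1,[0,0,-1.6],0],[1,[0,0,-2.0],0],[1,[0,0,-2.4],0],[1,[0,0,-2.8],0],[1,[0,0,-3.3],0],[1,[0,0,-3.8],0],[1,[0,0,-4.3],0],[1,[0,0,-4.8],0],[1,[0,0,-5.3],0],[1,[0,0,-5.8],0],[1,[0,0,-6.3],0],[1,[0,0,-6.8],0],[1,[0,0,-7.2],0],[1,[0,0,-7.5],0],[1,[0,0,-7.5],0]]'

```text
t: 7.98
eef_pos: [548.3, -126.5, 197.6]
tcp_rot: [-2.358, 1.57, 2.508]
ft_force: [0.7, 0.4, -0.3]
opening: 0.002
```

```bash
python3 - <<'E'
from h import *
d=cams.read_camera('scene'); im=d['image']
print(monitor.state()['ft_force'],monitor.state()['eef_pos'])
cv2.imwrite('pics/crop4.png',cv2.resize(im[130:290,170:380],None,fx=3.7,fy=3.7,interpolation=cv2.INTER_CUBIC)[:,:,::-1])
E
```

```text
[-0.58205296  0.03309603 -0.54638013] [ 548.35206472 -126.61787397  197.52482776]
```

View pics/crop4.png

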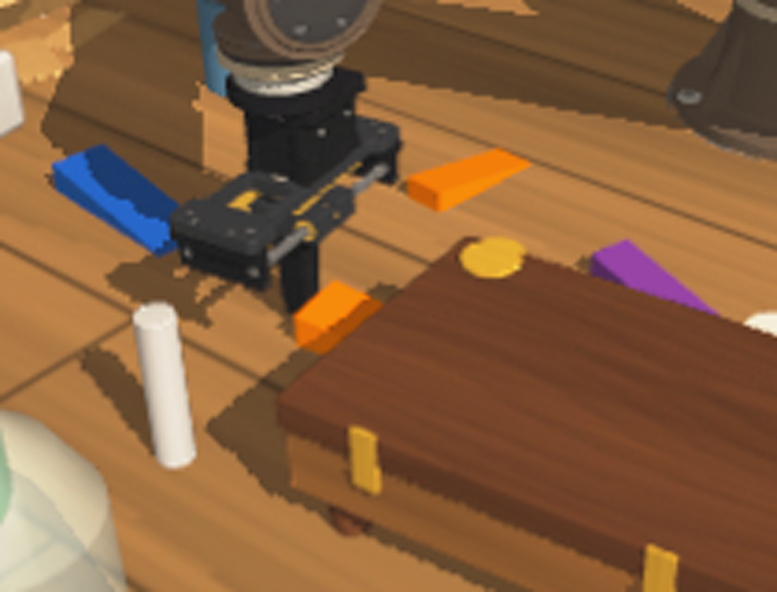

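```bash
python3 - <<'E'
from h import *
d=cams.read_camera('scene')
P=lambda x,y,z:onz(d,170+x/3.7,130+y/3.7,z)[:2]
a,b=P(296,317,26),P(335,282,26); e=a-b; print(a,b,np.linalg.norm(e),np.degrees(np.arctan2(e[1],e[0])),(a+b)/2,'button',P(492,257,104))
E
```

```text
[ 571.85794863 -105.89421569] [ 522.74792897 -113.93352812] 49.76368731447404 9.296862088924215 [ 547.3029388 -109.9138719] button [524.85507273  29.7836082 ]
```

>>> apply_moves --series '[[1,[0,0,-0.4],0],[1,[0,0,-0.8],0],[1,[0,0,-1.2],0],[1,[0,0,-1.5],0],[1,[0,0,-1.6],0],[1,[0,0,-1.6],0]]'

```text
t: 8.82
eef_pos: [546.0, -111.0, 197.7]
tcp_rot: [2.649, 1.571, 1.231]
ft_force: [-0.4, -0.1, 0.1]
opening: 0.005
```

>>> apply_moves --series '[[1,[0,0,-0.1],0],[1,[0,0,-0.2],0],[1,[0,0,-0.3],0],[1,[0,0,-0.3],0]]'

```text
t: 9.32
eef_pos: [545.5, -108.0, 197.7]
tcp_rot: [-2.981, 1.571, 1.885]
ft_force: [1.4, 0.5, 0.7]
opening: 0.006
```

>>> apply_moves --series '[[1,[0,0,-0.1],0],[1,[0,0,-0.2],0],[1,[0,0,-0.2],0]]'

```text
t: 9.7
eef_pos: [545.2, -106.0, 197.7]
tcp_rot: [-2.918, 1.571, 1.947]
ft_force: [-0.9, 0.3, -0.2]
opening: 0.007
```

>>> apply_moves --series '[[1,[0,0,-0.1],0],[1,[0,0,-0.2],0],[1,[0,0,-0.2],0]]'

```text
t: 10.07
eef_pos: [544.9, -104.0, 197.7]
tcp_rot: [-2.747, 1.571, 2.118]
ft_force: [-0.3, -0.2, 0.4]
opening: 0.001
```

>>> apply_moves --series '[[1,[0,0,-0.1],0],[1,[0,0,-0.2],0],[1,[0,0,-0.2],0]]'

```text
t: 10.45
eef_pos: [544.6, -102.0, 197.7]
tcp_rot: [-2.609, 1.571, 2.256]
ft_force: [0.2, 0.4, 0.1]
opening: 0.004
```

>>> apply_moves --series '[[1,[0,0,-0.1],0],[1,[0,0,-0.1],0]]'

```text
t: 10.7
eef_pos: [544.5, -101.1, 197.7]
tcp_rot: [-2.901, 1.571, 1.964]
ft_force: [-0.4, -0.4, 0.3]
opening: 0.008
```

>>> apply_moves --series '[[1,[0,0,-0.1],0],[1,[0,0,-0.1],0]]'

```text
t: 10.95
eef_pos: [544.3, -100.1, 197.7]
tcp_rot: [3.092, 1.571, 1.674]
ft_force: [0.1, -0.3, 0.7]
opening: 0.006
```

```bash
python3 - <<'E'
from h import *
d=cams.read_camera('scene'); im=d['image']
cv2.imwrite('pics/crop5.png',cv2.resize(im[175:245,220:320],None,fx=7,fy=7,interpolation=cv2.INTER_CUBIC)[:,:,::-1])
E
```

```text
(no output)
```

View pics/crop5.png

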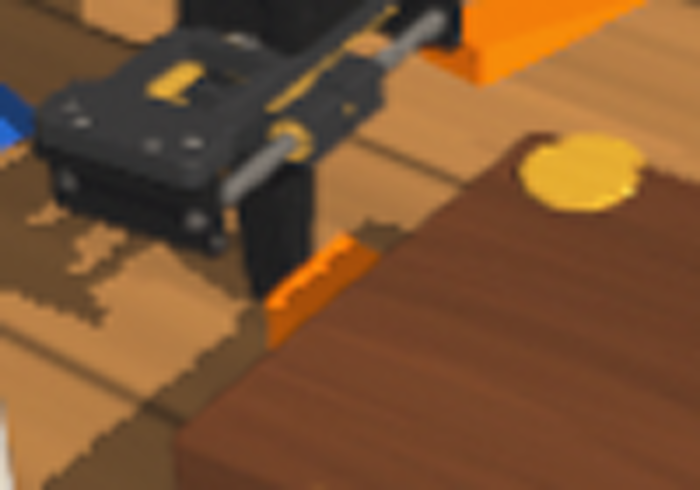

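>>> apply_moves --series '[[1,[0,0,-0.1],0],[1,[0,0,-0.2],0],[1,[0,0,-0.2],0]]'

```text
t: 11.38
eef_pos: [544.0, -98.1, 197.7]
tcp_rot: [-2.854, 1.571, 2.011]
ft_force: [-0.6, 0.2, 0.2]
opening: 0.006
```

>>> apply_moves --series '[[1,[0,0,-0.1],0],[1,[0,0,-0.1],0]]'

```text
t: 11.62
eef_pos: [543.9, -97.1, 197.7]
tcp_rot: [-2.882, 1.571, 1.984]
ft_force: [-0.3, 0.4, 0.7]
opening: 0.002
```

>>> apply_moves --series '[[1,[0,0,-0.1],0],[1,[0,0,-0.1],0]]'

```text
t: 11.88
eef_pos: [543.8, -96.2, 197.7]
tcp_rot: [1.517, 1.571, 0.1]
ft_force: [0.7, -0.7, -0.3]
opening: 0.002
```

>>> apply_moves --series '[[1,[0,0,-0.1],0],[1,[0,0,-0.1],0]]'

```text
t: 12.12
eef_pos: [543.7, -95.3, 197.7]
tcp_rot: [1.002, 1.57, -0.416]
ft_force: [1.1, -3.5, -1.5]
opening: 0.007
```

>>> apply_moves --series '[[1,[0,0,-0.03],0],[1,[0,0,-0.03],0]]'

```text
t: 12.38
eef_pos: [543.6, -95.1, 197.7]
tcp_rot: [0.945, 1.57, -0.473]
ft_force: [0.1, -4.9, -1.8]
opening: 0.006
```

>>> apply_moves --series '[[1,[0,0,0.2],0],[1,[0,0,1],0],[1,[0,0,3],0],[1,[0,0,4],0],[1,[-6,0,4],0],[1,[-12,0,4],0],[1,[-13,0,4],0],[1,[-13,0,4],0]]'

```text
t: 13.38
eef_pos: [549.4, -134.9, 327.9]
tcp_rot: [1.218, 1.57, -0.201]
ft_force: [0.8, 0.6, -0.7]
opening: 0.003
```

```bash
python3 - <<'E'
from h import *
print(monitor.state()['ft_force'],monitor.state()['eef_pos'])
plan([525.9,26.9,300])
d=grab('scene','y'); im=d['image']
hsv=cv2.cvtColor(im,cv2.COLOR_RGB2HSV)
m=((hsv[:,:,0]>=18)&(hsv[:,:,0]<=27)&(hsv[:,:,1]>170)&(hsv[:,:,2]>110)).astype(np.uint8); 
cs,_=cv2.findContours(m,cv2.RETR_EXTERNAL,cv2.CHAIN_APPROX_NONE)
for c in cs:
    if cv2.contourArea(c)>60: x,y,w,h=cv2.boundingRect(c); print(x,y,w,h,onz(d,x+w/2-.5,y+h/2-.5,104))
d0=cv2.imread('pics/scene0.png'); hs=cv2.cvtColor(d0,cv2.COLOR_BGR2HSV)
m=((hs[:,:,0]>=18)&(hs[:,:,0]<=27)&(hs[:,:,1]>170)&(hs[:,:,2]>110)).astype(np.uint8)
cs,_=cv2.findContours(m,cv2.RETR_EXTERNAL,cv2.CHAIN_APPROX_NONE)
for c in cs:
    if cv2.contourArea(c)>60: x,y,w,h=cv2.boundingRect(c); print('start',x,y,w,h,onz(d,x+w/2-.5,y+h/2-.5,104))
cv2.imwrite('pics/crop6.png',cv2.resize(im[150:310,200:420],None,fx=3.6,fy=3.6,interpolation=cv2.INTER_CUBIC)[:,:,::-1])
E
```

```text
[ 0.77976583  0.55363557 -0.74750258] [ 549.41698907 -134.86055754  327.85891686]
tool axes
 [[ 0.001  0.988  0.152]
 [-0.     0.152 -0.988]
 [-1.     0.001  0.   ]] 
shift cm [  2.78   0.13 -16.35]
344 278 9 19 [705.92696393 265.39859371 104.        ]
264 246 9 17 [723.07423009  93.78772446 104.        ]
294 194 18 11 [523.91213627  27.6632689  104.        ]
start 344 277 9 20 [704.88389659 264.76090336 104.        ]
start 264 246 9 17 [723.07423009  93.78772446 104.        ]
start 294 194 18 11 [523.91213627  27.6632689  104.        ]
```

View pics/crop6.png

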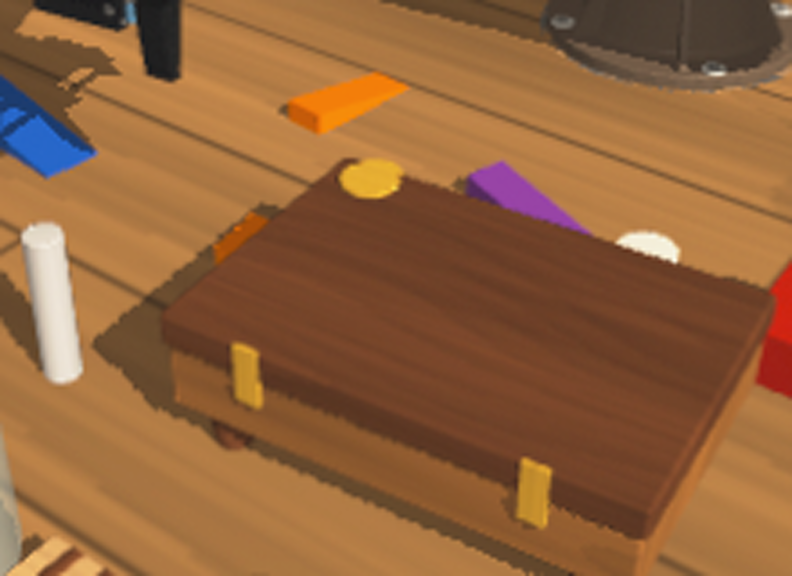

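>>> apply_moves --series '[[1,[0,0.1,-5],0],[1,[0,0.1,-10],0],[1,[0,0.1,-15],0],[1,[0,0.1,-16.3],0],[1,[1.5,0.1,-16.3],0],[1,[3.0,0.1,-16.3],0],[1,[3.2,0.1,-16.3],0],[1,[3.2,0.1,-16.3],0]]'

```text
t: 14.42
eef_pos: [525.9, 25.6, 294.6]
tcp_rot: [-1.827, 1.569, 3.037]
ft_force: [0.5, 0.3, 0.1]
opening: 0.003
```

>>> apply_moves --series '[[1,[0.1,0,0],0],[1,[0.2,0,0],0],[1,[0.25,0,0],0],[1,[0.25,0,0],0]]'

```text
t: 14.92
eef_pos: [525.7, 26.0, 294.1]
tcp_rot: [0.771, 1.57, -0.647]
ft_force: [-5.0, -2.9, 19.2]
opening: 0.005
```

>>> apply_moves --series '[[1,[-0.05,0,0],0],[1,[-0.05,0,0],0],[1,[-0.05,0,0],0]]'

```text
t: 15.3
eef_pos: [525.8, 26.0, 294.2]
tcp_rot: [0.892, 1.57, -0.526]
ft_force: [-3.5, -2.2, 13.2]
opening: 0.008
```

>>> apply_moves --series '[[1,[-0.02,0,0],0],[1,[-0.02,0,0],0],[1,[-0.02,0,0],0],[1,[-0.02,0,0],0]]'

```text
t: 15.8
eef_pos: [525.9, 26.0, 294.3]
tcp_rot: [0.854, 1.57, -0.564]
ft_force: [-2.0, -2.6, 12.2]
opening: 0.008
```

```bash
python3 - <<'E'
from h import *
for i in range(3):
    d=cams.read_camera('scene'); s=monitor.state(); print(s['t'],s['ft_force'],s['eef_pos'])
im=d['image']
cv2.imwrite('pics/crop7.png',cv2.resize(im[150:310,200:420],None,fx=3.6,fy=3.6,interpolation=cv2.INTER_CUBIC)[:,:,::-1])
E
```

```text
15.85 [-3.03302346 -2.89435671 11.24371704] [525.87328149  26.0037313  294.25869135]
15.9 [-2.27608211 -2.80633311 10.68997387] [525.86511779  26.01991005 294.26183257]
15.95 [-2.33900226 -2.05126676 11.69206007] [525.87787597  25.99814597 294.27992827]
```

View pics/crop7.png

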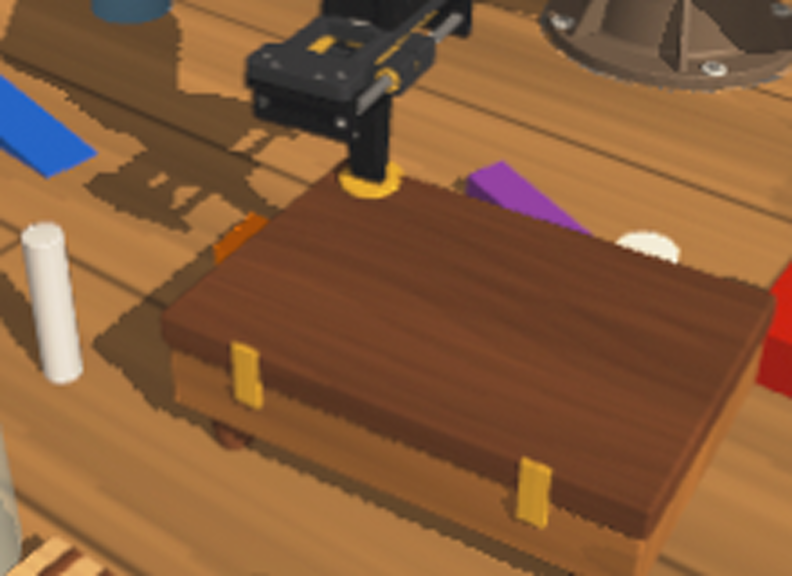

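```bash
python3 -c "
from h import *
print(job.job_done())"
```

```text
the job is handed in; nothing more can be done
None
```

I handed the job in at about 16 s with the fingers still holding the brass button at roughly 11 N; no verdict is reported.

- **Rocking:** I pressed the button until the corner bottomed after sinking about 9 mm. The force peaked at 21 N when it met the bench. I then released it and the corner came back.
- **Wedge:** I pushed the larger orange wedge by its heel and stopped when the force rose to about 5 N. The foot then sat about 35 mm from the tip. That figure comes from the fingertip position and the camera's reading of the foot, not a direct view of the contact.
- **Final press:** The corner held within about 0.5 mm of its unloaded height. The press briefly reached 19 N before I eased it to about 11 N, with a steady 3 N sideways.

**Last checks:** Before the final press, the button was at the same camera pixels as at the start. After it, the chest looked level and unmoved. The tube, jar and red box looked undisturbed in the last view. The ring gauge was not visible in the later pictures, so I did not recheck it.

**Disagreement:** The wedge met the foot a few mm further in than the 9 mm sink predicted. It implied a gap of about 10 mm, which is within the measuring error.

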